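# Hang the pane hanger before the lamp and hold the shutter half open

## Robot

A 6-joint arm with a two-finger parallel gripper is mounted at the origin on the work surface. World frame = base frame: x ahead of the robot, y to its left, z up, the work surface at z = 0. Lengths are in m, angles in degrees, forces in N, time in s.
With the tool pointing down it reaches from about 0.25 to 0.725 m from the base axis. Payload 9.7 kg.
Tool frame: the origin (TCP) lies between the finger pads; the fingertips stand 11 mm ahead of it and the grasp point (between the pads) lies 8 mm behind it; y points along the fingers, x is the direction in which the jaws open and shut, and the axes are right-handed (so a half turn about y gives the same grasp; the last joint's range is limited). The gripper opens to 85 mm and grips with 20 to 120 N. Pads are 22 mm wide; open, the fingers measure 114 mm over their backs; the gripper's body (76 mm by 85 mm) begins 54 mm behind the grasp point. The pads swing forward as they close: fully open they stand 13 mm farther back than shut.
Start: joints at [-66.75, 4.979, 10.078, 95.1, 0, 90], TCP at [0.217, -0.505, 0.242] pointing down, gripper open.
Joint ranges: [-179.16, 179.16], [-48.56, 103.87], [-65.8, 70.77], [-126.05, 130.52], [-82.76, 87.17], [-180, 180]. Speed limits (degrees/s): [127.2, 127.2, 147.25, 180, 180, 180].

## Interface

Orientations are given as [roll, pitch, yaw] about the fixed x, y, z axes, in that order (R = Rz(yaw) Ry(pitch) Rx(roll)).
In Python, from workcell import bot, vision gives the robot as it stands. The module is installed in compiled form; this text tells all that it offers.
- The arm moves only by the shell command python3 -m crank 'ROWS' [OPENING] [FORCE]. ROWS is text: rows parted by semicolons, each of 6 numbers parted by spaces: the shift along the tool's x, y, z in m, then the turn, a rotation vector about the tool's x, y, z in rad. A call has 1 to 8 rows; each row is the pose to reach, as a shift and turn from the pose commanded when the call began, along the tool's axes at that moment; what a row does not reach only later rows make up. A row lasts 1/10 s, in which the tool goes at most 50 mm and 8.59 degrees, less where a joint would pass 70% of its speed; a pose out of reach is approached as far as the arm can. A call with a gripper value outside its range is refused whole. OPENING is the gripper's target within -1 to 1 (shut at 1, half-way at 0, fully open at -1), set as the call begins (- or left out, the last holds). The fingers move at their own pace and stop on an object; FORCE is the grip in N (left out, the last holds). Time passes only in rows, so rows that repeat a pose let the fingers close. It gives the time, the measured TCP pose, the force and the opening at its end, in the units of the state.
- bot.get_obs(): the state, without advancing time (a new reading comes with each control period).
- vision.camera(name): name is "side" or "top"; returns the picture (420x560x3 uint8, red, green, blue); there is no depth.
- vision.get_calibration(name): a dict with "fx", "fy", "cx", "cy" (pixels), "rvec" (rotation vector, rad) and "tvec" (3), from world to camera coordinates, as OpenCV has them. Camera axes: x right, y down, z forward; pixel columns grow to the right and rows downward; lengths in m; the calibration is good to about 2 mm. A picture is of the moment at which its call begins. get_calibration takes no time and is no camera call.
- bot.job_done(): hands the job in, once; it reports no verdict.
The state is a dict: "time": time; "q": joint angles; "qd": joint speeds; "joint_efforts": joint torques, N m; "ee_pos": TCP position; "tcp_rot": TCP orientation; "wrist_force": force on the tool from outside, world axes, zero at the start; "torque": the same for the moment, N m; "opening": finger opening in m.
Only numpy, scipy, OpenCV 4.12 (cv2) and the standard library are available. Lean on these libraries where they do the work, as an engineer would, in place of code of your own. Each camera call takes 0.05 s, during which the arm holds its last target. There are 200 camera calls.

## Task

Hook the saddle-shaped pane hanger over the rail of the lamp box near the rail's loading end (the end farther from the window), then slide it along the rail, still hooked on, until it hangs centred before the window between the two dark rings on the rail, and let go of it. Then take the upright handle on top of the lamp box, slide the sprung shutter half open, to the long middle line of its scale, and finish while still holding it there with the gripper: the spring shuts it if you let go. Leave the mugs, bottles and sieve where they are.

Things in the scene. Friction and masses are not known exactly. Their poses are not given: they have to be found in the camera images.
- lampbox: Fixed grey lamp box with a rail. Origin: centre of the box's underside on the table. Box 140 (x) x 280 (y) x 140 high; its window (70 wide, 65 high, middle 87 above the table) is in its +x face, centred at y = -60. A round steel rail, 12 in diameter, runs along its y axis at x = +140, 150 above the table, from y = -159 to +179 between two posts 14 x 12 that rise 158. The +y end of the rail is the loading end; the window end is the -y end. Lengths in mm, box axes.
- rail_mark (a point): The mark: point on the rail's centre line opposite the window's centre, midway between two thin dark rings 60 mm apart on the rail; axes as lampbox (y along the rail towards the loading end).
- rail_load (a point): Point on the rail's centre line at the loading end, 150 mm in +y from the mark: a good place to hook the hanger on. Axes as lampbox.
- shutter (a joint): Opening of the sliding shutter in m: 0 shut, 0.090 fully open, 0.045 half open (half of the window uncovered, handle centre over the longest of three lines across the top of the box; the short lines mark 0 and 0.090). It opens towards +y of the lampbox. A spring shuts it: about 3.5 N when shut, 10 N at half, 16 N fully open.
- shutter_handle (a point): Point at the middle of the shutter's upright black handle (moves with it), 172 mm above the table. Handle 12 mm thick along the lampbox y, 40 mm along x, rising from 146 to 188 mm above the table. Shut, it is 120 mm behind (-x of) the rail mark, at the same y. Axes as lampbox. The shutter's flat top plate, 144 to 146 mm up, lies round its foot.
- hanger: Loose rigid grey plastic saddle hanger, about 0.2 kg, standing upright on the table on its two legs. Origin: centre of its underside. Two upright framed clear panes, each 60 mm along y, 4 mm thick, 76 high, stand at x = +-20 mm (inner gap 36 mm, open below and at both ends), joined above by a roof 40 mm long in y with an inverted V inside, which seats on the rail. Overall 138 mm high. It is the same either way round; it hangs with its y axis along the rail.
- hanger_seat (a point): Point in the hanger 80 mm above its underside, where the rail's centre line lies when the V is seated on the rail (the legs then reach 80 mm below the rail's centre line). Axes as hanger.
- hanger_grip (a point): Middle of the hanger's upright square grip, 18 x 18 mm, whose free length runs from 95 to 138 mm above the underside; this point is 119 mm above it. Axes as hanger.
- mug_a: White mug, 76 mm across, 90 high, handle at its +y; origin under its centre. Leave alone. It and the hanger may swap places.
- mug_b: White mug, 80 mm across, 95 high; origin under its centre. Leave alone.
- bottle0: Clear bottle 60 mm across, 130 high, on the turntable (a fixed grey disc 220 across, 28 high); origin under its centre. Leave alone.
- bottle1: Clear bottle 60 mm across, 150 high, on the turntable. Leave alone.
- bottle2: Clear bottle 60 mm across, 120 high, on the turntable. Leave alone.
- sieve: Green plastic sieve, 190 mm across, 50 high, with a flat handle; origin under its centre. Leave alone.
Things that resemble listed ones, but are neither listed nor needed, are in the scene too. What is shaped like the hanger but blue is not meant.

How it is judged (in metres and radians):
On the way, in this order (a step that is already met when the one before it is completed fails the run):
1. the hanger is hooked over the rail near its loading end, at least 80 mm from the mark (x of hanger_seat in the frame of rail_mark between -0.009 and 0.009 m and z of hanger_seat in the frame of rail_mark between -0.006 and 0.009 m and y of hanger_seat in the frame of rail_mark above 0.08 m), for 0.1 s.
2. the hanger passes along the rail, still hooked on, 25 to 65 mm short of the mark (x of hanger_seat in the frame of rail_mark between -0.009 and 0.009 m and z of hanger_seat in the frame of rail_mark between -0.006 and 0.009 m and y of hanger_seat in the frame of rail_mark between 0.025 and 0.065 m), for 0.02 s.
3. the hanger hangs at rest at the mark, let go (x of hanger_seat in the frame of rail_mark between -0.009 and 0.009 m and z of hanger_seat in the frame of rail_mark between -0.006 and 0.009 m and y of hanger_seat in the frame of rail_mark between -0.01 and 0.01 m and contact force between each of the fingers, the arm and hanger below 0.1 N and angle between hanger's own z axis and vertical below 0.2 rad and linear speed of hanger below 0.03 m/s and contact force between hanger and lampbox above 0.8 N), for 0.2 s.
4. the shutter is held half open by the fingers (value of joint shutter between 0.037 and 0.053 m and velocity of joint shutter between -0.02 and 0.02 m/s and contact force between the fingers and shutter above 3 N), for 0.3 s.
At the end, for the whole second after the job is handed in: The fingers hold the shutter at 45 mm of its 90 mm travel, within 8 mm, still, pushing with over 3 N; the hanger hangs on the rail by itself, untouched by the robot, at rest, upright within 0.2 rad, within 10 mm of the mark along the rail. All of this through the last second (all of step 3 and all of step 4); the arm keeps its last pose, push and grip.
It fails at once if a mug, bottle or the sieve is moved more than 40 mm or a mug or bottle is tipped over (distance of any of mug_a, mug_b, bottle0, bottle1, bottle2, sieve from where it was at the start of the episode above 0.04 m or angle between any of mug_a, mug_b, bottle0, bottle1, bottle2's own z axis and vertical above 0.6 rad).
It also fails if it takes over 54 s, if anything falls off the work surface, if the arm or the gripper's body presses on something with over 40 N, if the wrist force passes 120 N, or if a joint passes its speed limit or range.

## Working session

There is one attempt and no reset: what is moved stays moved. The work goes in short steps, Python scripts to look and compute and a shell command to move; the robot and the scene stay as the last step left them, time stands still between calls to the robot, and variables do not carry over. Pictures are saved under pics/ and viewed, about 8 in all and at most 12, crops included, and the job is handed in when it is done.

```bash
mkdir -p pics; cat > h.py <<'E'
import numpy as np, cv2
from workcell import bot, vision
from scipy.spatial.transform import Rotation as R
def cam(n):
    c=vision.get_calibration(n); K=np.array([[c['fx'],0,c['cx']],[0,c['fy'],c['cy']],[0,0,1.]])
    return K,np.array(c['rvec'],float).ravel(),np.array(c['tvec'],float).ravel()
def proj(n,P):
    K,r,t=cam(n); return cv2.projectPoints(np.array(P,float).reshape(-1,1,3),r,t,K,None)[0].reshape(-1,2)
def ray(n,uv):
    K,r,t=cam(n); M=cv2.Rodrigues(r)[0]; return -M.T@t, M.T@np.linalg.inv(K)@np.array([uv[0],uv[1],1.])
def onz(n,uv,z):
    o,d=ray(n,uv); return o+d*(z-o[2])/d[2]
def two(uvs,uvt):
    (a,d),(b,e)=ray('side',uvs),ray('top',uvt)
    s=np.linalg.lstsq(np.c_[d,-e],b-a,rcond=None)[0]; p,q=a+s[0]*d,b+s[1]*e
    return (p+q)/2,np.linalg.norm(p-q)
def snap(n,f,crop=None,scale=1):
    im=vision.camera(n); np.save('pics/'+n+'.npy',im); o=im[:,:,::-1]
    if crop: o=o[crop[1]:crop[3],crop[0]:crop[2]]
    cv2.imwrite('pics/'+f,cv2.resize(o,None,fx=scale,fy=scale,interpolation=cv2.INTER_CUBIC)); return im
def tool(dw):  # world shift -> tool axes
    o=bot.get_obs(); return M().T@np.array(dw)
def M():
    o=bot.get_obs(); t=np.array(o['tcp_rot'],float); return R.from_euler('xyz',t,degrees=True).as_matrix()
E
python3 - <<'E'
from h import *
snap('side','s1.png',scale=1.4);snap('top','t1.png',scale=1.4)
for n in('side','top'):
    print(n,cam(n)[0][0,0],ray(n,(280,210)))
print(bot.get_obs()); print(M())
E
```

```text
side 401.5663012303587 (array([0.45258649, 0.79486716, 1.21041954]), array([ 0.09284544, -0.63966227, -0.76308856]))
top 417.6499821058601 (array([ 0.42359135, -0.10023694,  1.46719618]), array([ 0.12533951, -0.01773439, -0.99205831]))
{'time': 0.1, 'q': array([-6.67488365e+01,  5.00817998e+00,  1.00400919e+01,  9.50994666e+01,
        1.14149738e-03,  9.00002665e+01]), 'qd': array([-0.01334491, -0.02741034,  0.09034863, -0.01035355,  0.04823856,
       -0.02308633]), 'joint_efforts': array([ 1.28033429e-03, -5.21561444e+01,  4.65654230e+01,  1.60429819e-02,
        7.76960201e-05,  4.44161145e-06]), 'ee_pos': array([ 0.21705132, -0.50515851,  0.24166157]), 'tcp_rot': array([-8.99988588e+01,  6.75547457e-02, -6.67491030e+01]), 'wrist_force': array([ 0.18662728,  0.10092393, -0.03991709]), 'torque': array([-0.00818334,  0.0003689 , -0.04498876]), 'opening': 0.08520371125919395}
[[ 3.94757967e-01 -4.47140864e-04  9.18785039e-01]
 [-9.18784391e-01  1.09115831e-03  3.94758220e-01]
 [-1.17905246e-03 -9.99999305e-01  1.99173904e-05]]
```

View pics/s1.png

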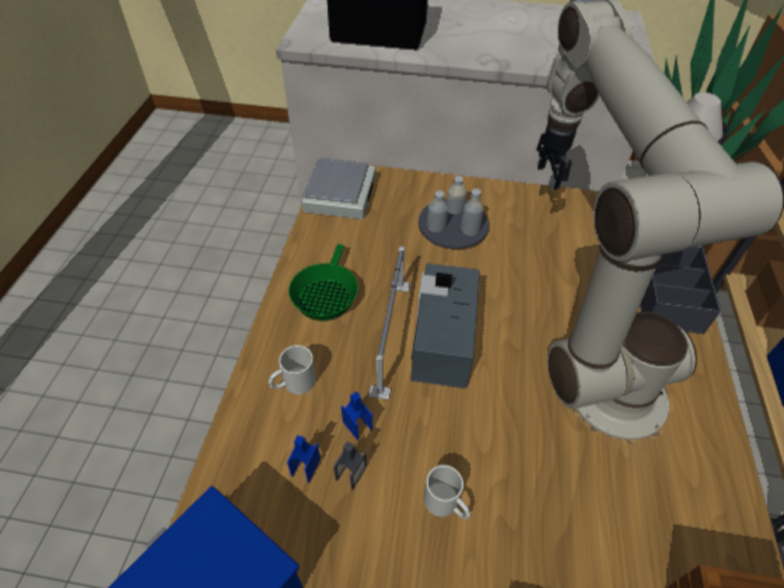

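View pics/t1.png

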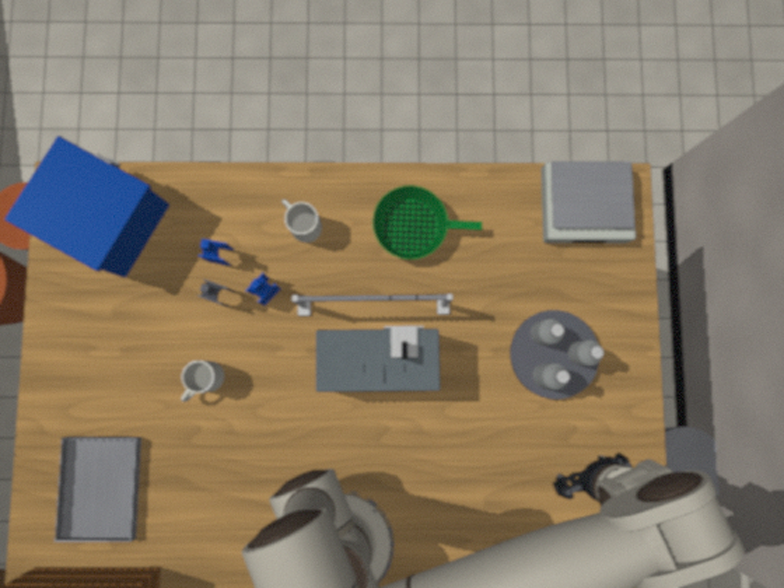

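The side view shows the grey saddle at (250,330) in original pixels and blue ones at (255,296) and (217,326). The top view shows grey at (152,209) and blue at (188,207) and (153,178). The grey one matches the description. I'll check it in a close crop and measure the box.

```bash
python3 - <<'E'
from h import *
s=np.load('pics/side.npy');t=np.load('pics/top.npy')
a=cv2.resize(s[275:365,200:300],None,fx=4,fy=4,interpolation=cv2.INTER_CUBIC)
b=cv2.resize(t[160:250,120:220],None,fx=4,fy=4,interpolation=cv2.INTER_CUBIC)
c=cv2.resize(t[200:290,200:330],None,fx=6,fy=6,interpolation=cv2.INTER_CUBIC)[:, :800]
cv2.imwrite('pics/c1.png',np.hstack([a,b])[:,:,::-1])
# box in top view
print('boxpix',t[262,240],t[262,300],'rail',t[213,260],'plate',t[240,288],'table',t[300,260],'hang',t[208,150])
roi=np.zeros(t.shape[:2],np.uint8);roi[225:290,215:325]=1
ti=t.astype(int); m=((ti[:,:,2]-ti[:,:,0]>3)&(ti.sum(2)>150)).astype(np.uint8)*roi
k=cv2.findContours(m,0,2)[0];k=max(k,key=cv2.contourArea);r=cv2.minAreaRect(k);bp=cv2.boxPoints(r)
print(r,bp); print([onz('top',p,.14).round(4) for p in bp])
cv2.imwrite('pics/m.png',m*255)
for y in (212,213,214): print(y,t[y,205:330].sum(1))
E
```

```text
boxpix [ 97 106 108] [ 98 108 112] rail [124 123 122] plate [188 187 185] table [168 134  89] hang [42 44 48]
((270.0, 256.5), (85.99998474121094, 42.99999237060547), 0.0) [[227. 278.]
 [227. 235.]
 [313. 235.]
 [313. 278.]]
[array([0.3759, 0.0428, 0.14  ]), array([0.5111, 0.0446, 0.14  ]), array([ 0.5111, -0.2289,  0.14  ]), array([ 0.3757, -0.2275,  0.14  ])]
212 [243 239 303 404 511 556 547 473 390 363 360 366 378 381 387 378 387 378
 371 365 369 373 373 381 378 377 369 377 376 366 369 364 372 376 376 366
 372 368 377 372 376 372 373 376 390 373 371 381 377 380 382 379 384 374
 373 385 382 377 369 379 385 383 373 382 394 376 377 382 389 382 378 370
 345 289 316 350 382 387 385 373 388 393 393 387 381 384 386 385 387 382
 375 351 300 315 360 389 388 379 391 387 382 378 390 387 381 385 377 387
 391 395 383 391 390 421 489 542 559 506 430 373 357 352 356 357 355]
213 [250 256 300 415 506 553 540 482 413 383 386 371 377 378 388 384 388 378
 369 381 376 377 378 376 371 374 379 366 373 372 380 380 369 371 373 370
 367 365 372 378 376 373 374 369 361 370 366 363 362 372 364 383 371 367
 363 369 363 353 363 360 359 360 362 365 358 351 355 359 342 360 365 343
 316 282 291 327 348 353 358 363 355 374 361 364 359 357 370 354 359 364
 364 319 280 297 329 344 349 351 350 348 356 348 353 363 360 365 354 367
 398 386 385 366 351 376 441 495 498 468 423 372 360 367 355 365 359]
214 [251 251 314 391 482 517 496 435 363 340 333 340 349 339 358 352 349 337
 349 340 348 347 339 345 348 351 352 349 361 351 362 353 351 350 349 353
 352 353 341 355 344 352 349 346 350 341 343 333 336 344 347 360 354 358
 355 345 342 332 344 335 328 335 328 334 327 332 331 331 328 324 329 329
 308 284 283 317 326 331 332 331 330 320 332 330 334 328 332 334 335 328
 327 313 287 295 317 330 309 322 317 321 330 321 328 343 332 342 349 409
 450 447 404 366 315 311 340 369 378 383 368 367 377 360 367 380 370]
```

View pics/c1.png

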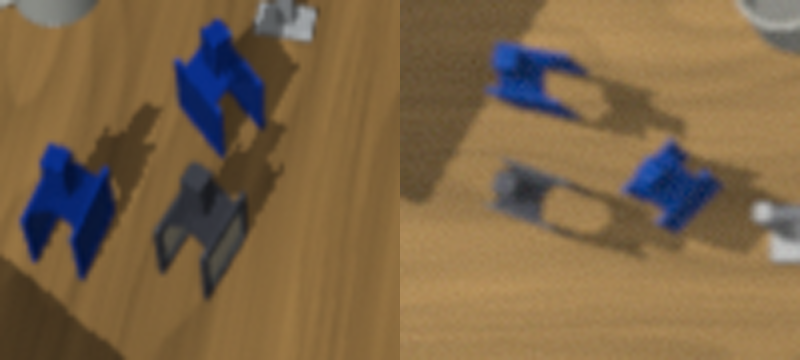

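The crop confirms the choice: dark grey saddle with framed clear panes, grip top at side ≈(249,317) and top ≈(147,205), next to two blue decoys. Next I'll compute its position and yaw, and the rail.

```bash
python3 - <<'E'
from h import *
s=np.load('pics/side.npy');t=np.load('pics/top.npy')
f=lambda u,v:(200+u/4-.4,275+v/4-.4); g=lambda u,v:(120+(u-400)/4-.4,160+v/4-.4)
print('grip top side',onz('side',f(200,172),.138),'top',onz('top',g(508,180),.138),two(f(200,172),g(508,180)))
for n,p,z in(('R pane front bot',(208,298),0),('R front top',(204,262),.076),('R back top',(247,190),.076),('R back bot',(243,226),0),('L front bot',(162,272),0),('L front top',(155,234),.076)):
    print(n,onz('side',f(*p),z).round(4))
# rail line in top view
ti=t.astype(float); cols=[];rows=[]
for c in list(range(222,274))+list(range(282,293))+list(range(302,310)):
    col=ti[206:222,c]; w=np.clip(col[:,2]-75,0,None)*(col[:,0]-col[:,2]<25); 
    if w.sum()>20: cols.append(c);rows.append(206+(w*np.arange(16)).sum()/w.sum())
p=np.polyfit(cols,rows,1);print('rail',p,np.std(np.array(rows)-np.polyval(p,cols)))
A,B=[onz('top',(c,np.polyval(p,c)),.15) for c in(222,310)];d=(A-B)/np.linalg.norm(A-B);print('dir',d,np.degrees(np.arctan2(-d[0],d[1])))
v=lambda c:np.polyval(p,c)
for c in(278.2,297.3): print(c,onz('top',(c,v(c)),.154))
# rings cols
x=np.arange(205,330);tot=ti[212:215].sum((0,2));print((tot[70:100]).astype(int))
# handle
m=(ti.sum(2)<110);m[:235]=0;m[260:]=0;m[:,:275]=0;m[:,:][:,305:]=0
ys,xs=np.nonzero(m);print('handle px',xs.mean(),ys.mean(),xs.min(),xs.max(),ys.min(),ys.max(),onz('top',(xs.mean(),ys.mean()),.18))
E
```

```text
grip top side [0.6029302  0.30659606 0.138     ] top [0.60870867 0.30345316 0.138     ] (array([0.60638844, 0.30456598, 0.13392913]), np.float64(0.005719161379353148))
R pane front bot [0.5947 0.3427 0.    ]
R front top [0.5941 0.3458 0.076 ]
R back top [0.5741 0.2864 0.076 ]
R back bot [0.5795 0.2822 0.    ]
L front bot [0.6337 0.3289 0.    ]
L front top [0.6338 0.3313 0.076 ]
rail [-1.24712381e-02  2.15593533e+02] 0.15090298531343843
dir [-0.01311499  0.99991399  0.        ] 0.7514548360673158
278.2 [ 0.58272008 -0.11799965  0.154     ]
297.3 [ 0.58351401 -0.1785309   0.154     ]
[1115 1135 1110 1117 1131 1137 1132 1139 1135 1128 1138 1138 1131 1128
 1134 1137 1128 1132 1129 1119 1115 1113 1091 1085 1078 1058 1080 1060
 1062 1073]
handle px 289.0 250.2 289 289 247 254 [ 0.46172369 -0.15071722  0.18      ]
```

Checks agree: ring spacing is 60.5 mm, the rail sits 140 mm from the box centre, and the handle lies about 121 mm behind the mark. The mark is about (0.583, -0.149) with box yaw about 0.75°. The hanger is at about (0.605, 0.306) with yaw about -18°. Moving.

```bash
python3 -m crank '-.034 -.02 .04 0 -.15 0;-.068 -.04 .08 0 -.3 0;-.102 -.06 .12 0 -.45 0;-.136 -.09 .16 0 -.6 0;-.17 -.09 .2 0 -.75 0;-.204 -.09 .24 0 -.9 0;-.238 -.09 .28 0 -1.05 0;-.272 -.09 .32 0 -1.2 0' -1 40
python3 - <<'E'
from h import *
o=bot.get_obs();print(o['q'].round(1),o['ee_pos'],o['tcp_rot'],tool(np.array([.605,.306,.30])-o['ee_pos']))
E
```

```text
time: 0.9
ee_pos: [0.388, -0.1598, 0.3321]
tcp_rot: [-90.0, -0.0, 2.3]
wrist_force: [0.3, -0.6, -0.4]
opening: 0.0853
[-22.4  -9.6   6.2 105.8   0.   65.3] [ 0.38797182 -0.15976917  0.33206652] [-9.00098374e+01 -2.14012886e-02  2.33889421e+00] [0.23584345 0.03207623 0.45652973]
```

```bash
python3 -m crank '.022 0 .043 0 -.15 0;.044 0 .086 0 -.3 0;.066 0 .13 0 -.45 0;.088 0 .172 0 -.6 0;.11 0 .215 0 -.75 0;.132 0 .258 0 -.9 0;.154 0 .3 0 -1.05 0;.176 0 .34 0 -1.19 0'
python3 - <<'E'
from h import *
o=bot.get_obs();print(o['q'].round(1),o['ee_pos'],o['tcp_rot'],tool(np.array([.605,.306,.25])-o['ee_pos']))
E
```

```text
time: 1.7
ee_pos: [0.552, 0.1865, 0.3316]
tcp_rot: [-90.0, 0.0, 70.6]
wrist_force: [-0.2, 0.3, 0.6]
opening: 0.0856
[ 18.7  13.1  29.4 106.4  -0.   38.1] [0.55195552 0.18647481 0.33155752] [-8.99816548e+01  1.45560404e-02  7.05708766e+01] [ 0.13038414  0.08152111 -0.01029097]
```

```bash
python3 -m crank '.035 .03 -.003 0 0 0;.07 .06 -.006 0 0 0;.1 .09 -.008 0 -.02 0;.12 .11 -.01 0 -.03 0;.13 .125 -.01 0 -.03 0;.13 .125 -.01 0 -.03 0;.13 .125 -.01 0 -.03 0'
python3 - <<'E'
from h import *
s=snap('side','x.png');t=snap('top','y.png')
a=cv2.resize(s[250:370,190:310],None,fx=5,fy=5,interpolation=cv2.INTER_CUBIC)
b=cv2.resize(t[160:250,120:160],None,fx=5,fy=5,interpolation=cv2.INTER_CUBIC)
b=cv2.copyMakeBorder(b,0,150,0,0,cv2.BORDER_CONSTANT)
cv2.imwrite('pics/c2.png',np.hstack([a,b])[:,:,::-1])
o=bot.get_obs();print(o['ee_pos'],o['tcp_rot'])
E
```

```text
time: 2.4
ee_pos: [0.6049, 0.3026, 0.2077]
tcp_rot: [-90.0, 0.0, 71.9]
wrist_force: [0.1, 0.1, 0.9]
opening: 0.0856
[0.60532796 0.30242323 0.20911615] [-90.10780436  -0.09787633  71.84922253]
```

View pics/c2.png

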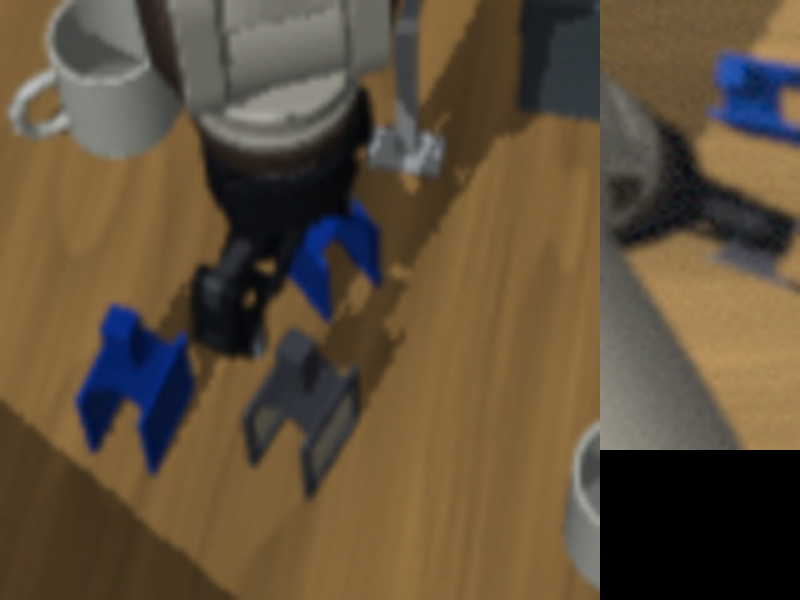

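```bash
python3 - <<'E'
from h import *
f=lambda u,v:(190+u/5-.4,250+v/5-.4)
for n,p,z in(('grip',(297,342),.138),('Rfb',(309,498),0),('Rft',(303,461),.076),('Rbt',(358,369),.076),('Lfb',(252,466),0),('Lft',(246,424),.076)):
    print(n,onz('side',f(*p),z).round(4))
def model(c,yaw):
    P=[[0,0,.138],[-.022,.03,0],[-.022,.03,.076],[-.022,-.03,.076],[.018,.03,0],[.022,.03,.076]]
    P=np.array(P)@R.from_euler('z',yaw,degrees=True).as_matrix().T+[c[0],c[1],0]
    return ((proj('side',P)+.4-[190,250])*5).round(0).tolist()
print(model((.605,.306),-18)); 
o=bot.get_obs(); m=M(); e=o['ee_pos']
print('fingers',((proj('side',[e+s*.05*m[:,0]+.0*m[:,1] for s in(1,-1)])+.4-[190,250])*5).round(0).tolist())
E
```

```text
grip [0.6044 0.3081 0.138 ]
Rfb [0.5952 0.3431 0.    ]
Rft [0.5942 0.3509 0.076 ]
Rbt [0.5737 0.2905 0.076 ]
Lfb [0.6339 0.3295 0.    ]
Lft [0.6316 0.3349 0.076 ]
[[297.0, 338.0], [313.0, 496.0], [308.0, 445.0], [358.0, 359.0], [256.0, 466.0], [243.0, 411.0]]
fingers [[244.0, 351.0], [338.0, 202.0]]
```

```bash
python3 -m crank '.0035 .02 0 0 0 0;.0035 .04 0 0 0 0;.0035 .06 0 0 0 0;.0035 .08 0 0 0 0;.0035 .096 0 0 0 0;.0035 .096 0 0 0 0'
python3 -m crank '0 0 0 0 0 0;0 0 0 0 0 0;0 0 0 0 0 0;0 0 0 0 0 0;0 0 0 0 0 0;0 0 0 0 0 0;0 0 0 0 0 0;0 0 0 0 0 0' 1 50
```

```text
time: 3.1
ee_pos: [0.6056, 0.3054, 0.1102]
tcp_rot: [-89.9, 0.1, 71.8]
wrist_force: [0.7, -0.5, 0.3]
opening: 0.0855
time: 3.9
ee_pos: [0.6064, 0.3066, 0.1116]
tcp_rot: [-90.0, -0.0, 71.9]
wrist_force: [-0.5, -0.3, 5.3]
opening: 0.0171
```

```bash
python3 -m crank '0 -.015 0 0 0 0;0 -.035 0 0 0 0;0 -.06 0 0 0 0;0 -.09 0 0 0 0;0 -.12 0 0 0 0;0 -.15 0 0 0 0;0 -.175 0 0 0 0;0 -.185 0 0 0 0'
python3 - <<'E'
from h import *
o=bot.get_obs();print(o['q'].round(1),o['ee_pos'],o['tcp_rot'],o['opening'],tool(np.array([.582,-.009,.297])-o['ee_pos']))
E
```

```text
time: 4.7
ee_pos: [0.6062, 0.3065, 0.2994]
tcp_rot: [-90.1, -0.1, 71.9]
wrist_force: [0.0, -0.7, -2.0]
opening: 0.0178
[ 26.8  27.1  43.8 106.5   0.   44.9] [0.60616825 0.30652766 0.29942036] [-90.12888191  -0.13035218  71.90595862] 0.01777238573953313 [-0.30743503  0.00188968 -0.07501867]
```

```bash
python3 -m crank '-.025 0 -.006 0 -.03 0;-.065 0 -.016 0 -.08 0;-.11 0 -.027 0 -.13 0;-.155 0 -.038 0 -.18 0;-.2 0 -.049 0 -.23 0;-.245 0 -.06 0 -.28 0;-.285 0 -.07 0 -.32 0;-.307 0 -.075 0 -.329 0'
python3 - <<'E'
from h import *
for n in('side','top'):snap(n,'q.png')
s=np.load('pics/side.npy');t=np.load('pics/top.npy')
a=cv2.resize(s[190:310,235:355],None,fx=5,fy=5,interpolation=cv2.INTER_CUBIC)
b=cv2.resize(t[190:240,195:235],None,fx=5,fy=5,interpolation=cv2.INTER_CUBIC)
b=cv2.copyMakeBorder(b,0,350,0,0,cv2.BORDER_CONSTANT)
cv2.imwrite('pics/c3.png',np.hstack([a,b])[:,:,::-1])
o=bot.get_obs();print(o['ee_pos'],o['tcp_rot'])
e=o['ee_pos']+[0,0,-.111]
Y=R.from_euler('z',.75,degrees=True).as_matrix()
P=np.array([[-.022,.03,0],[-.018,.03,0],[.018,.03,0],[.022,.03,0],[-.022,.03,.076],[.022,.03,.076]])@Y.T+e
print('pred',((proj('side',P)+.4-[235,190])*5).round(0).tolist())
mk=np.array([.583,-.149,.15]); L=[mk+Y@[0,y,0] for y in(.1,.14,.17,.2,.239)]
print('rail pred',((proj('side',L)+.4-[235,190])*5).round(0).tolist())
E
```

```text
time: 5.5
ee_pos: [0.5813, -0.0116, 0.2967]
tcp_rot: [-90.0, 0.0, 90.7]
wrist_force: [-0.0, 0.5, -1.8]
opening: 0.0174
[ 0.58156556 -0.01147533  0.2966547 ] [-9.00021817e+01  3.14577594e-02  9.05590417e+01]
pred [[234.0, 202.0], [228.0, 201.0], [172.0, 194.0], [166.0, 193.0], [236.0, 127.0], [165.0, 118.0]]
rail pred [[216.0, 152.0], [207.0, 198.0], [200.0, 234.0], [192.0, 271.0], [182.0, 321.0]]
```

View pics/c3.png

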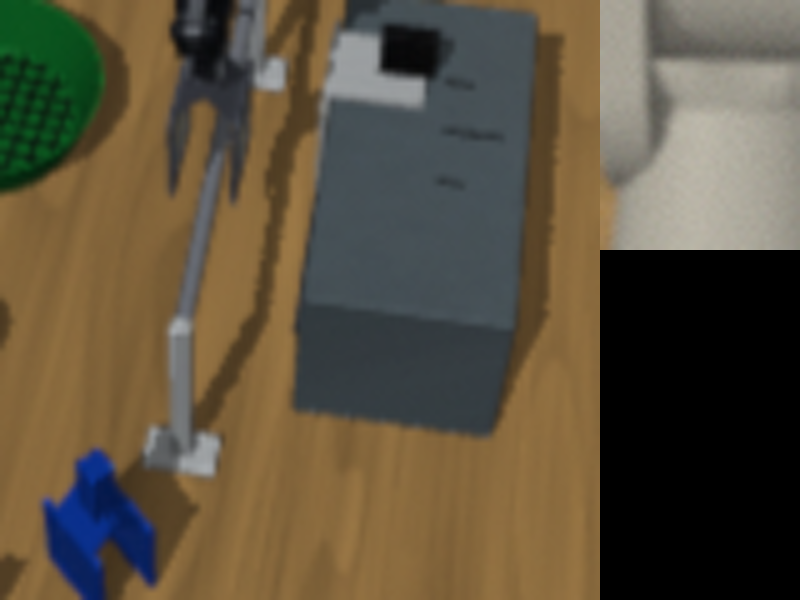

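```bash
python3 -m crank '0 .02 .001 0 0 0;0 .04 .001 0 0 0;0 .06 .001 0 0 0;0 .08 .001 0 0 0;0 .095 .001 0 0 0;0 .104 .001 0 0 0;0 .104 .001 0 0 0'
python3 -m crank '0 .002 0 0 0 0;0 .005 0 0 0 0;0 .008 0 0 0 0;0 .010 0 0 0 0;0 .010 0 0 0 0'
python3 - <<'E'
from h import *
snap('side','c4.png',(235,150,355,250),5)
o=bot.get_obs();print(o['ee_pos'],o['wrist_force'],o['tcp_rot'],tool([.0131,-1,0]))
E
```

```text
time: 6.3
ee_pos: [0.5807, -0.008, 0.191]
tcp_rot: [-89.9, -0.0, 90.8]
wrist_force: [-0.7, 0.2, -1.3]
opening: 0.0173
time: 6.8
ee_pos: [0.5813, -0.0086, 0.1821]
tcp_rot: [-90.0, 0.0, 90.8]
wrist_force: [0.7, -0.6, -1.9]
opening: 0.0174
[ 0.58120329 -0.00864295  0.18207789] [ 1.33655678 -0.22398271 -1.34406955] [-9.00208755e+01  1.36962062e-03  9.07503086e+01] [-1.00008580e+00  2.39078579e-05 -3.88616570e-06]
```

View pics/c4.png

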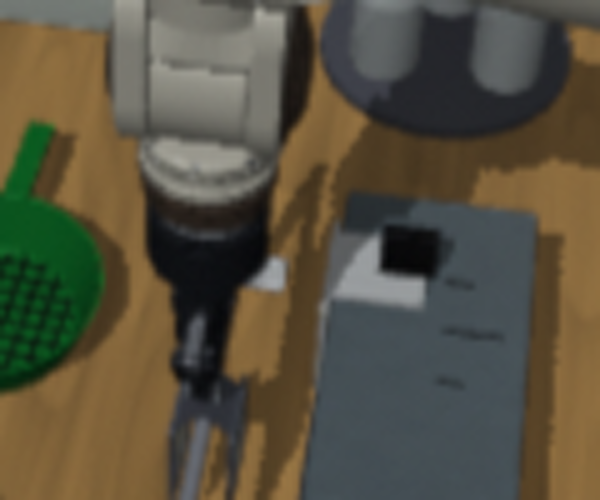

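The picture shows the hanger straddling the rail around (205,430). It isn't seated yet, because the wrist still carries its full weight, so I'll lower it further.

```bash
python3 -m crank '0 .001 0 0 0 0;0 .002 0 0 0 0;0 .002 0 0 0 0'
python3 -m crank '0 .001 0 0 0 0;0 .001 0 0 0 0;0 .001 0 0 0 0'
python3 -m crank '0 .001 0 0 0 0;0 .001 0 0 0 0;0 .001 0 0 0 0'
```

```text
time: 7.15
ee_pos: [0.5816, -0.0086, 0.1814]
tcp_rot: [-90.1, 0.0, 90.8]
wrist_force: [0.9, -0.6, 5.9]
opening: 0.0174
time: 7.45
ee_pos: [0.5817, -0.0086, 0.1813]
tcp_rot: [-90.2, 0.0, 90.8]
wrist_force: [-1.5, 0.3, 13.0]
opening: 0.0172
time: 7.75
ee_pos: [0.5818, -0.0087, 0.1813]
tcp_rot: [-90.3, 0.0, 90.8]
wrist_force: [-3.1, -0.1, 17.9]
opening: 0.0173
```

```bash
python3 -m crank '0 -.0025 0 0 0 0;-.005 -.0025 0 0 0 0;-.015 -.0025 0 0 0 0;-.03 -.0025 0 0 0 0;-.045 -.0025 0 0 0 0;-.055 -.0025 0 0 0 0;-.06 -.0025 0 0 0 0;-.06 -.0025 0 0 0 0'
python3 -m crank '-.005 0 0 0 0 0;-.015 0 0 0 0 0;-.027 0 0 0 0 0;-.039 0 0 0 0 0;-.05 0 0 0 0 0;-.06 0 0 0 0 0;-.067 0 0 0 0 0;-.07 0 0 0 0 0'
python3 -m crank '-.005 0 0 0 0 0;-.01 0 0 0 0 0;-.01 0 0 0 0 0'
python3 - <<'E'
from h import *
snap('side','q.png');snap('top','q.png')
s=np.load('pics/side.npy');t=np.load('pics/top.npy')
a=cv2.resize(s[150:250,255:335],None,fx=6,fy=6,interpolation=cv2.INTER_CUBIC)
b=cv2.resize(t[190:290,255:305],None,fx=6,fy=6,interpolation=cv2.INTER_CUBIC)
cv2.imwrite('pics/c5.png',np.hstack([a,b])[:,:,::-1])
o=bot.get_obs();e=o['ee_pos'];print(e,o['tcp_rot'],o['wrist_force'])
h=e+[0,0,-.1113]
print('feet pred',((proj('side',h+np.array([[-.022,.03,0],[.022,.03,0],[-.022,.03,.076],[.022,.03,.076]]))+.4-[255,150])*6).round().tolist())
print('rings pred',((proj('side',[[.583,-.119,.156],[.583,-.149,.156],[.583,-.179,.156]])+.4-[255,150])*6).round().tolist())
E
```

```text
time: 8.55
ee_pos: [0.5824, -0.0692, 0.1813]
tcp_rot: [-90.1, -0.0, 90.7]
wrist_force: [1.3, -0.3, 7.5]
opening: 0.0172
time: 9.35
ee_pos: [0.5831, -0.1383, 0.1813]
tcp_rot: [-90.1, -0.1, 90.8]
wrist_force: [0.5, 6.5, 8.8]
opening: 0.0174
time: 9.65
ee_pos: [0.5833, -0.1487, 0.1813]
tcp_rot: [-90.1, -0.0, 90.8]
wrist_force: [0.4, 1.9, 8.7]
opening: 0.0176
[ 0.58328493 -0.14865443  0.1813231 ] [-9.00922947e+01 -2.52059812e-02  9.07720041e+01] [1.14999277 2.27570963 7.51297891]
feet pred [[190.0, 422.0], [118.0, 412.0], [193.0, 340.0], [119.0, 330.0]]
rings pred [[157.0, 323.0], [165.0, 285.0], [173.0, 249.0]]
```

View pics/c5.png

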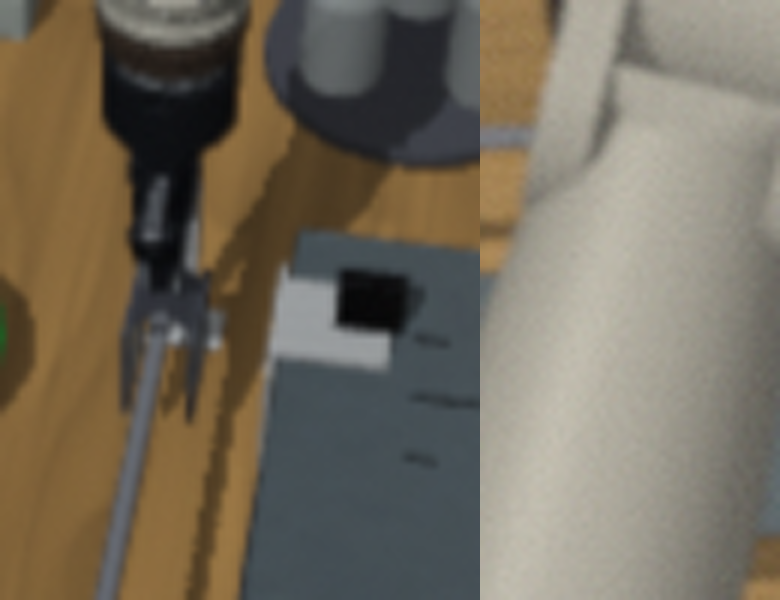

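```bash
python3 -m crank '-.001 -.0015 0 0 0 0;-.001 -.0015 0 0 0 0;-.001 -.0015 0 0 0 0'
python3 -m crank '0 0 0 0 0 0;0 0 0 0 0 0;0 0 0 0 0 0;0 0 0 0 0 0;0 0 0 0 0 0;0 0 0 0 0 0;0 0 0 0 0 0' -1
python3 -m crank '0 -.01 0 0 0 0;0 -.025 0 0 0 0;0 -.05 0 0 0 0;0 -.08 0 0 0 0;0 -.1 0 0 0 0;0 -.1 0 0 0 0'
python3 -m crank '0 0 -.04 0 0 0;0 0 -.08 0 0 0;0 0 -.12 0 0 0;0 0 -.12 0 0 0'
python3 - <<'E'
from h import *
snap('side','q.png')
snap('top','q.png')
s=np.load('pics/side.npy');t=np.load('pics/top.npy')
a=cv2.resize(s[150:250,255:335],None,fx=6,fy=6,interpolation=cv2.INTER_CUBIC)
b=cv2.resize(t[190:290,255:305],None,fx=6,fy=6,interpolation=cv2.INTER_CUBIC)
cv2.imwrite('pics/c6.png',np.hstack([a,b])[:,:,::-1])
o=bot.get_obs();print(o['ee_pos'],o['tcp_rot'],o['q'].round(1))
def hp(c): return ((proj('side',np.array(c)+np.array([[-.022,.03,0],[.022,.03,0],[0,0,.138]]))+.4-[255,150])*6).round().tolist()
print(hp([.583,-.149,.07]))
print('handle top pred',((proj('side',[[.463,-.15,.188]])+.4-[255,150])*6).round().tolist())
E
```

```text
time: 10.05
ee_pos: [0.583, -0.1499, 0.1818]
tcp_rot: [-90.0, 0.0, 90.7]
wrist_force: [2.0, 0.7, 2.2]
opening: 0.0176
time: 10.75
ee_pos: [0.583, -0.1496, 0.182]
tcp_rot: [-90.0, 0.0, 90.8]
wrist_force: [0.4, 0.2, 0.7]
opening: 0.0857
time: 11.35
ee_pos: [0.5836, -0.1498, 0.286]
tcp_rot: [-90.3, 0.1, 90.8]
wrist_force: [0.1, -0.9, -1.1]
opening: 0.0849
time: 11.75
ee_pos: [0.7066, -0.1477, 0.2755]
tcp_rot: [-89.7, -0.1, 90.8]
wrist_force: [0.7, 0.4, -0.9]
opening: 0.0851
[ 0.7036775  -0.14790428  0.27900012] [-8.97840655e+01 -4.39709268e-02  9.07842967e+01] [-11.9  34.3  51.8 107.7  -0.  -12.7]
[[190.0, 421.0], [119.0, 411.0], [167.0, 225.0]]
handle top pred [[373.0, 274.0]]
```

View pics/c6.png

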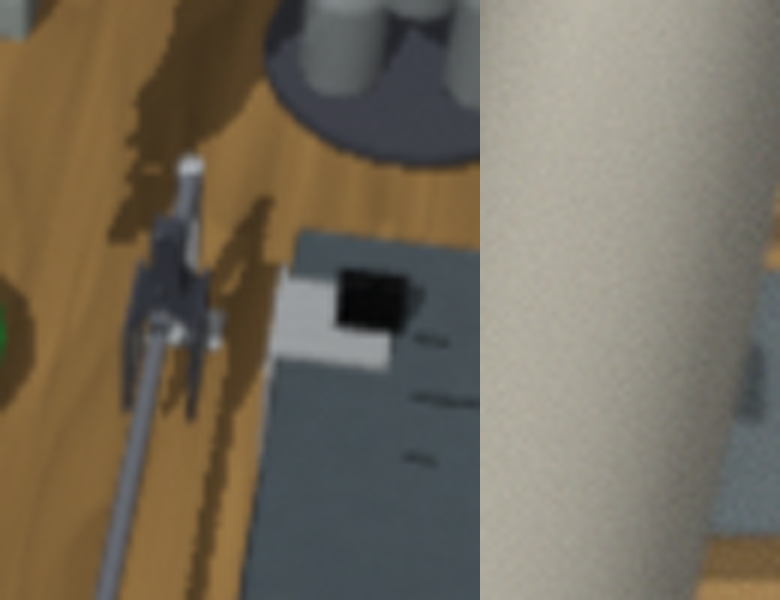

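The hanger hangs free and upright, with feet at crop (192,419) and (125,410), where the model predicts them. The handle top is at (373,275), which matches (0.463, -0.150). On to the shutter handle.

```bash
python3 -m crank '0 0 .03 0 0 0;0 0 .07 0 0 0;0 0 .11 0 0 0;0 0 .15 0 0 0;0 0 .19 0 0 0;0 0 .22 0 0 0;0 0 .24 0 0 0;0 0 .24 0 0 0'
python3 - <<'E'
from h import *
o=bot.get_obs();print(o['ee_pos'],o['tcp_rot'],o['q'].round(1),tool(np.array([.463,-.150,.168])-o['ee_pos']))
E
```

```text
time: 12.65
ee_pos: [0.4594, -0.1509, 0.284]
tcp_rot: [-90.2, 0.1, 90.7]
wrist_force: [0.8, -0.4, 0.8]
opening: 0.0853
[ 0.45941036 -0.15093451  0.28404431] [-9.02024983e+01  8.13888910e-02  9.06850810e+01] [-18.2  -3.2   6.5  99.5  -0.  -18.9] [ 0.00105636  0.11605493 -0.00319041]
```

```bash
python3 -m crank '.001 .025 -.003 0 0 0;.001 .05 -.003 0 0 0;.001 .075 -.003 0 0 0;.001 .095 -.003 0 0 0;.001 .11 -.003 0 0 0;.001 .114 -.003 0 0 0;.001 .114 -.003 0 0 0'
python3 -m crank '0 0 0 0 0 0;0 0 0 0 0 0;0 0 0 0 0 0;0 0 0 0 0 0;0 0 0 0 0 0;0 0 0 0 0 0;0 0 0 0 0 0;0 0 0 0 0 0' 1 80
```

```text
time: 13.35
ee_pos: [0.4654, -0.1499, 0.168]
tcp_rot: [-90.0, 0.0, 90.8]
wrist_force: [-0.1, 0.7, 0.0]
opening: 0.0856
time: 14.15
ee_pos: [0.466, -0.1495, 0.1683]
tcp_rot: [-90.0, -0.1, 90.8]
wrist_force: [-0.4, 5.4, 3.2]
opening: 0.0112
```

```bash
python3 -m crank '.004 0 0 0 0 0;.01 0 0 0 0 0;.018 0 0 0 0 0;.026 0 0 0 0 0;.034 0 0 0 0 0;.04 0 0 0 0 0;.044 0 0 0 0 0;.045 0 0 0 0 0'
python3 -m crank '0 0 0 0 0 0;0 0 0 0 0 0;0 0 0 0 0 0'
python3 - <<'E'
from h import *
snap('side','q.png')
s=np.load('pics/side.npy')
cv2.imwrite('pics/c7.png',cv2.resize(s[150:250,255:335],None,fx=6,fy=6,interpolation=cv2.INTER_CUBIC)[:,:,::-1])
o=bot.get_obs();print(o['ee_pos'],o['wrist_force'],o['opening'])
E
```

```text
time: 14.95
ee_pos: [0.4656, -0.1057, 0.1683]
tcp_rot: [-90.0, 0.2, 90.7]
wrist_force: [-0.7, -10.1, 2.8]
opening: 0.0108
time: 15.25
ee_pos: [0.4656, -0.106, 0.1683]
tcp_rot: [-90.0, 0.2, 90.7]
wrist_force: [-0.5, -10.4, 2.7]
opening: 0.0104
[ 0.46556422 -0.10603187  0.16831414] [ 0.40622369 -8.9156135   3.00707307] 0.01091753922063922
```

View pics/c7.png

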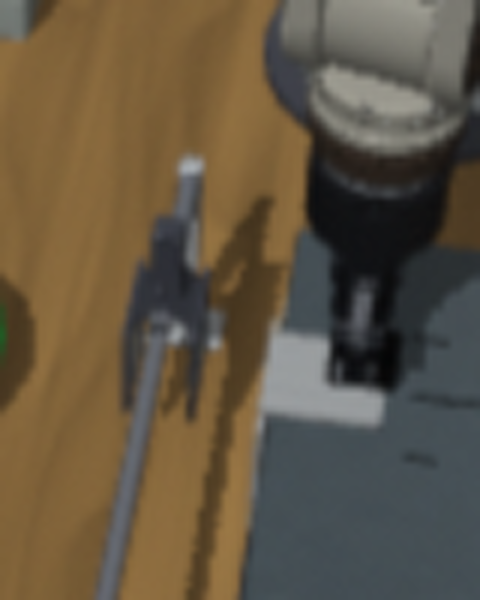

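The plate edge moved about 57 crop px, where 60 px equals 45 mm, so the shutter is about 43 mm open. The TCP travel (43.5 mm) and spring force (about 10 N) agree. I'll nudge it 1.5 mm and hold.

```bash
python3 -m crank '.0015 0 0 0 0 0;.0015 0 0 0 0 0;.0015 0 0 0 0 0;.0015 0 0 0 0 0;.0015 0 0 0 0 0;.0015 0 0 0 0 0;.0015 0 0 0 0 0'
python3 - <<'E'
from h import *
a=np.load('pics/side.npy');b=vision.camera('side')
print(bot.get_obs()['ee_pos'],bot.get_obs()['wrist_force'],'hanger change',np.abs(a.astype(int)-b)[180:225,270:292].mean())
bot.job_done()
E
```

```text
time: 16.0
ee_pos: [0.4655, -0.1046, 0.1683]
tcp_rot: [-90.0, 0.2, 90.7]
wrist_force: [-0.7, -9.1, 2.7]
opening: 0.0107
[ 0.46554262 -0.1046108   0.16833394] [ 0.47223439 -9.95375313  2.83213045] hanger change 0.4478114478114478
the job is handed in; nothing more can be done
```

I hooked the grey hanger on the rail about 140 mm from the mark, then slid it along, still seated, to the mark and let go. I then gripped the shutter handle and pulled it to about half open. The job went in at 16 s with the gripper still holding; no verdict is reported.

- **Hanger:** at its last sighting it hung upright and still, untouched by the robot. It sat within about 2 mm of the mark by my estimates. After it was in place it hid the rings, so I could not check it against them directly.
- **Shutter:** the gripper had moved the handle 45 mm, with a pull of about 10 N, which matches the half-open spring force. Before the last 1.5 mm nudge, the picture put the opening at about 43 mm and the arm's travel at 43.5 mm.
- **Disagreements:** my estimates of the mark's position along the rail ranged from -0.148 to -0.152 m, inside the 10 mm tolerance. After letting go, my first sideways move went away from the box instead of towards it. It moved clear of the hanger, and in the next picture the hanger was still in place.
- **Other objects:** I never reached for the mugs, bottles or sieve, and saw no contact with them. I did not measure their positions afterwards.

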